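Lock a power adapter in its test nest with the notched back stop

TASK

A power adapter lies loose in the lane of the test nest. Slide it fully home against the black contact head, then lock it there: lift the stop's latch lever out of its notch, bring the stop along the notched bar to the notch nearest behind the adapter, and let the tooth drop fully into it. Leave the other things on the bench where they are.

Things in the scene. Friction and masses are not known exactly. Their poses are not given: they have to be found in the camera images.
- nest: Test nest: grey plate 142 x 380 x 12 mm fixed to the bench. Origin at bench height, 19 mm nearer the robot than the plate's middle; x across, away from the robot; y along it to the left; z up. Lane for the adapter: floor z = 12 mm, centre line x = +45 mm, 60 mm wide between white strips 10 mm high. A 12 mm rod at x = -5, z = 34 mm ends in blocks 48 mm high at y = +178 and -62.
- nest_contact (a point): Middle of the contact head's face, nest (45, -125, 28) mm: where the adapter's cord-end face must touch. The head is the black block with two brass posts at the nest's right end, 72 mm wide, its top 58 mm and its posts 76 mm above the bench; a slot in its face takes the cord stub.
- notch_bar: Notched steel bar along the nest at x = -38 mm, on the robot's side of the rod; same origin and axes as the nest. Nine notches, 20 mm apart, centred at nest y = +145, +125 ... -15 mm, 12 mm wide, bottoms at z = 34 mm; the ridges between them rise to bevelled edges at z = 46 mm, so a tooth let down off-centre slides into the nearest notch.
- adapter: Black power adapter, a block 52 x 122 x 32 mm, about 0.27 kg, lying lengthwise in the lane. Origin on its underside, mid-width; y points to its cord end, which faces the contact head. Cord-end face 54 mm from the origin, rear face (towards the stop) 68 mm the other way. It starts 10 to 35 mm short of the head, at least 45 mm from the stop.
- stop (a joint): Position of the stop carriage on the rod, m: 0 at the leftmost notch, growing to the right, towards the contact head. Tooth centred in a notch at 0, 0.020, 0.040 ... 0.160 (1.5 mm play either way). Starts in one of the three leftmost. Slides at about 0.5 N once the tooth is lifted; blocked while it is in a notch. Carriage 46 mm wide along the rod, 66 mm high.
- stop_face (a point): Middle of the rubber-padded face of the stop's plate that stands across the lane, facing the contact head. 23 mm to the right of the carriage's middle and tooth, at nest y = 122 mm minus the stop joint, 34 mm above the bench. Plate 9 mm thick with pad, top 46 mm above the bench.
- latch (a joint): Angle of the dark latch lever on the stop, rad: 0 with the tooth fully down in a notch (lever level), growing as its front end is lifted, to 0.9. The tooth clears the ridges above 0.33. It turns about a line along nest y at nest x = -2, z = 58 mm; weight and a light spring pull it down (about 1.2 N at the lift bar, 1.6 N when lifted).
- lift_bar (a point): Middle of the lift bar across the lever's front end, nearest the robot: round, 10 mm thick, 42 mm long, along nest y, between two cheek plates (4 mm thick, down to 16 mm below and 6 mm above its centre). 94 mm in front of the lever's turning line, 59 mm above the bench, in line with the tooth. Bench below and in front is free but for a low tool tray; 31 mm gap behind the bar.
- power_strip: White socket strip on a clear stand left of the nest; a bystander, to be left alone. Origin under its middle.
- alcohol_bottle: White squeeze bottle, 151 mm tall, at the back behind the socket strip; a bystander, to be left alone. Origin under its middle.
- adapter_wait_1: Waiting adapter at the front left, nearer the robot; a bystander, to be left alone. Origin under its middle.
- adapter_wait_2: Waiting adapter at the front left, farther left; a bystander, to be left alone. Origin under its middle.

How it is judged (in metres and radians):
At the end, for the whole second after the job is handed in: The adapter lies flat in the lane and at rest with its cord-end face within 3.5 mm of the contact head; the stop is in the notch nearest behind it (stop 0.117 to 0.123) and its tooth is fully down (latch under 0.04 rad) (y of adapter in the frame of nest below -0.0675 m and z of adapter in the frame of nest below 0.016 m and angle between adapter's own z axis and vertical below 0.06 rad and angle between the y axis of adapter and the y axis of nest, either way round below 0.1 rad and value of joint stop between 0.117 and 0.123 m and value of joint latch below 0.04 rad and linear speed of adapter below 0.01 m/s); the robot touches nothing.
It fails at once if a bystander is shifted by more than 20 mm (distance of any of power_strip, alcohol_bottle, adapter_wait_1, adapter_wait_2 from where it was at the start of the episode above 0.02 m).
It also fails if it takes over 46 s, if anything falls off the work surface, if the arm or the gripper's body presses on something with over 40 N, if the wrist force passes 120 N, or if a joint passes its speed limit or range.

ROBOT

A 6-joint arm with a two-finger parallel gripper is mounted at the origin on a cart in front of the work surface, level with it; the furniture and walls round the work are solid. World frame = base frame: x ahead of the robot, y to its left, z up, the work surface at z = 0. Lengths are in mm, angles in rad, forces in N, time in s.
With the tool pointing down it reaches from about 350 to 875 mm from the base axis. Payload 4.2 kg.
Tool frame: the origin (TCP) lies midway between the tips of the shut fingers; the grasp point (between the pads) lies 19 mm behind it (manip.grasp_offset is the z of the grasp point in the tool frame, in mm); z points along the fingers, y is the line along which they close (so a half turn about z gives the same grasp; the last joint's range is limited). The gripper opens to 85 mm and grips with 20 to 120 N. Pads are 22 mm wide; open, the fingers measure 114 mm over their backs; the gripper's body (76 mm by 85 mm) begins 54 mm behind the grasp point. The pads swing forward as they close: fully open they stand 13 mm farther back than shut.
Start: joints at [-0.917, 0.385, 0.008, 0, -1.194, -0.259], TCP at [240.403, -576.893, 231.312] pointing down, gripper open.
Joint ranges: [-3.14, 3.14], [-1.21, 2.06], [-1.07, 1.41], [-3.16, 2.05], [-2.99, -0.16], [-3.1, 3.1]. Speed limits (rad/s): [2.79, 2.79, 3.14, 3.14, 3.14, 3.14].

INTERFACE

Orientations are given as [roll, pitch, yaw] about the fixed x, y, z axes, in that order (R = Rz(yaw) Ry(pitch) Rx(roll)).
In Python, from bench import manip, read_camera, camera_params, state gives the robot as it stands (manip), with the cameras as plain functions and the readings as plain functions.
- The arm moves only by the shell command python3 shift.py 'ROWS'. ROWS is rows parted by semicolons, their numbers by spaces, 1 to 20 of them, each of 7 numbers: dx, dy, dz in mm, then a rotation vector rx, ry, rz in rad, then the finger opening in mm; each row is the pose to reach, as a shift and turn from the pose commanded when the command began, along the tool's axes at that moment; what a row does not reach only later rows make up. A row lasts 1/8 s, in which the tool goes at most 62.5 mm and 0.188 rad, less where a joint would pass 70% of its speed; a pose out of reach is approached as far as the arm can. The fingers move at their own pace and stop on an object; the grip force is fixed at half the most. Time passes only in rows, so rows that do not move let the fingers close. It prints the time, the measured TCP pose, the force, the opening and the grip force at its end.
- state(): the state, without advancing time (a new reading comes with each control period).
- read_camera(name): name is "side" or "top" or "wrist"; returns the picture (420x560x3 uint8, blue, green, red); there is no depth.
- camera_params(name): a dict with "vfov" (degrees; the focal length in pixels is half the picture's height over the tangent of half this angle, whatever the lens; pixels are square), "cx", "cy" (the principal point, pixels), "position" and "orientation" of the camera in the world. Camera axes: x right, y down, z forward; pixel columns grow to the right and rows downward; lengths in mm; the calibration is good to about 2 mm. A picture is of the moment at which its call begins: read the wrist's pose just before it. camera_params takes no time and is no camera call; for the wrist camera it gives the pose at the moment of the call.
- manip.close_job(): hands the job in; it is judged then, once.
The state is a dict: "clock": time; "joint_positions": joint angles; "joint_velocities": joint speeds; "joint_efforts": joint torques, N m; "tcp_pos": TCP position; "tcp_rot": TCP orientation; "contact_force": force on the tool from outside, world axes, zero at the start; "torque": the same for the moment, N m; "grip_width": finger opening in mm; "gripper_force": force on a finger pad.
Only numpy, scipy, OpenCV 4.12 (cv2) and the standard library are available. Lean on these libraries where they do the work, as an engineer would, in place of code of your own. Each camera call takes 0.05 s, during which the arm holds its last target. There are 200 camera calls.

## Working session

There is one attempt and no reset: what is moved stays moved. The work goes in short steps, Python scripts to look and compute and a shell command to move; the robot and the scene stay as the last step left them, time stands still between calls to the robot, and variables do not carry over. Pictures are saved under pics/ and viewed, at most 10 in all, crops included, and the job is handed in when it is done.

```bash
ls; mkdir -p pics; python3 - <<'E'
from bench import manip, read_camera, camera_params, state
import cv2
s=state();print(s)
for n in("top","side"):
    p=camera_params(n);print(n,p)
    cv2.imwrite(f"pics/{n}0.png",read_camera(n))
print(camera_params("wrist"), manip.grasp_offset)
E
```

```text
bench.py
pics
shift.py
{'clock': 0.0, 'joint_positions': array([-9.17438583e-01,  3.85559937e-01,  6.58223758e-03, -5.03582028e-04,
       -1.19401506e+00, -2.58613639e-01]), 'joint_velocities': array([ 5.32994063e-04,  1.01304165e-03, -1.63988093e-03, -8.10413712e-04,
        8.66234445e-04,  4.35896132e-05]), 'joint_efforts': array([-3.13798428e-04, -3.92288804e+01,  1.88395053e+01,  4.18612406e+00,
       -4.66976737e-03,  1.12224930e-05]), 'tcp_pos': array([ 240.14411301, -576.36402888,  230.20182247]), 'tcp_rot': array([ 3.13934957e+00, -1.09435555e-04, -2.74703422e+00]), 'contact_force': array([ 0.70523099, -0.50966486,  1.14001212]), 'torque': array([0.00690424, 0.05444289, 0.03948855]), 'gripper_force': 0.0, 'grip_width': 85.20132527638417}
top {'vfov': 51.85395585402154, 'cx': 278.8319763922243, 'cy': 201.68045506339197, 'position': array([ 400.33770923,  -45.09362797, 1377.84655929]), 'orientation': array([-3.07016473, -0.01088145, -1.58819303])}
side {'vfov': 51.78611577527788, 'cx': 280.9477650558209, 'cy': 200.69336844792423, 'position': array([  355.03588275, -1259.77463626,   738.70243238]), 'orientation': array([-2.07342612,  0.0130778 , -0.14263097])}
{'vfov': 66.7643838477573, 'cx': 279.07053576417053, 'cy': 212.53274798325273, 'position': array([ 165.12321559, -608.70459487,  372.03016286]), 'orientation': array([ 2.81655867e+00, -2.57851492e-03,  1.96518186e+00])} -18.700000000000003
```

View pics/top0.png

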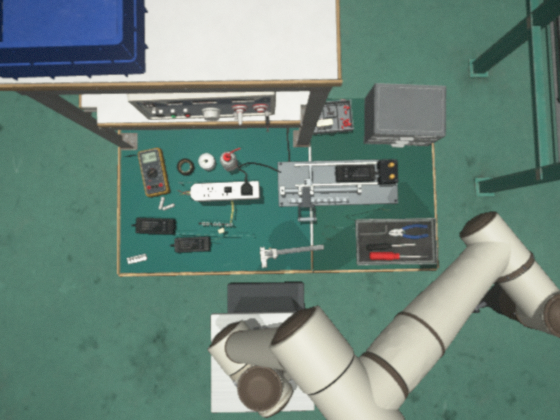

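View pics/side0.png

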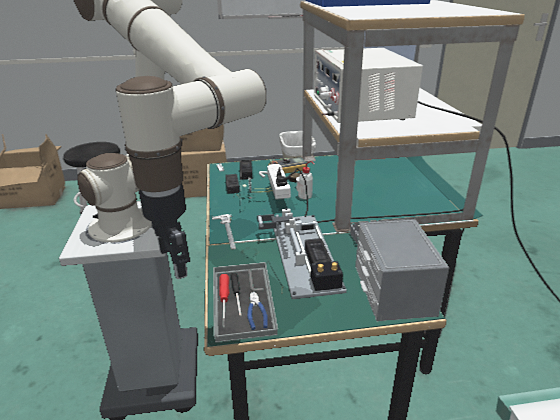

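The top view shows the nest plate at about (278–398, 161–205): the head is near (388,172), the adapter near (356,173), and the stop/lever near (306,190–222). The side view shows the head near (325,272) and the adapter near (318,250). I'll enlarge both.

```bash
cat > h.py <<'E'
import numpy as np, cv2
from bench import manip, read_camera, camera_params, state
from scipy.spatial.transform import Rotation as R
def cam(n):
    p=camera_params(n); return p
def ray(p,u,v):
    f=210/np.tan(np.radians(p["vfov"])/2)
    d=R.from_euler("xyz",p["orientation"]).as_matrix()@np.array([(u-p["cx"])/f,(v-p["cy"])/f,1])
    return p["position"],d/np.linalg.norm(d)
def onz(p,u,v,z):
    o,d=ray(p,u,v); return o+d*(z-o[2])/d[2]
def proj(p,X):
    f=210/np.tan(np.radians(p["vfov"])/2)
    c=R.from_euler("xyz",p["orientation"]).as_matrix().T@(np.asarray(X,float)-p["position"])
    return np.array([p["cx"]+f*c[0]/c[2],p["cy"]+f*c[1]/c[2]])
def tri(rs):
    A=sum(np.eye(3)-np.outer(d,d) for o,d in rs); b=sum((np.eye(3)-np.outer(d,d))@o for o,d in rs)
    X=np.linalg.solve(A,b); return X,[np.linalg.norm(np.cross(X-o,d)) for o,d in rs]
E
python3 - <<'E'
import cv2,numpy as np
t=cv2.imread("pics/top0.png")[150:235,270:405]; s=cv2.imread("pics/side0.png")[195:305,250:350]
a=cv2.resize(t,None,fx=5.9,fy=5.9,interpolation=cv2.INTER_CUBIC)
b=cv2.resize(s,None,fx=5.4,fy=5.4,interpolation=cv2.INTER_CUBIC)
cv2.imwrite("pics/tc.png",a);cv2.imwrite("pics/sc.png",b)
from h import *
p=cam("top")
for uv in [(278,161),(398,161),(398,204),(278,205)]: print(uv,onz(p,*uv,12).round(0))
E
```

```text
(278, 161) [628. -61.  12.]
(398, 161) [ 622. -445.   12.]
(398, 204) [ 484. -440.   12.]
(278, 205) [487. -59.  12.]
```

View pics/tc.png

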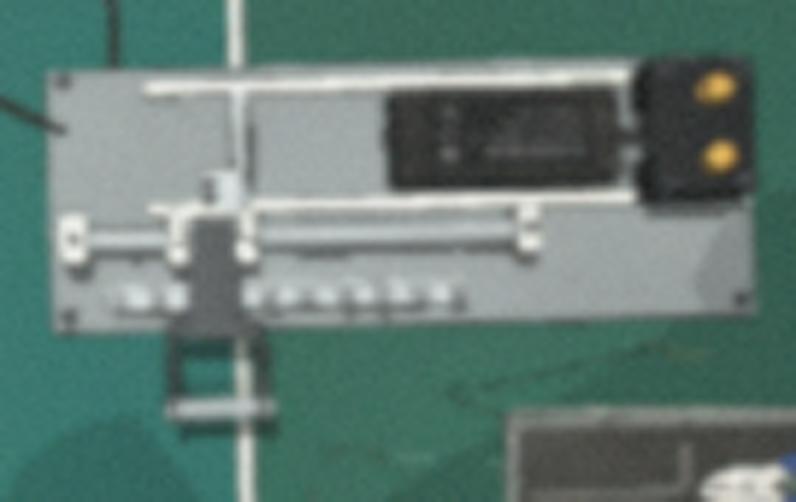

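View pics/sc.png

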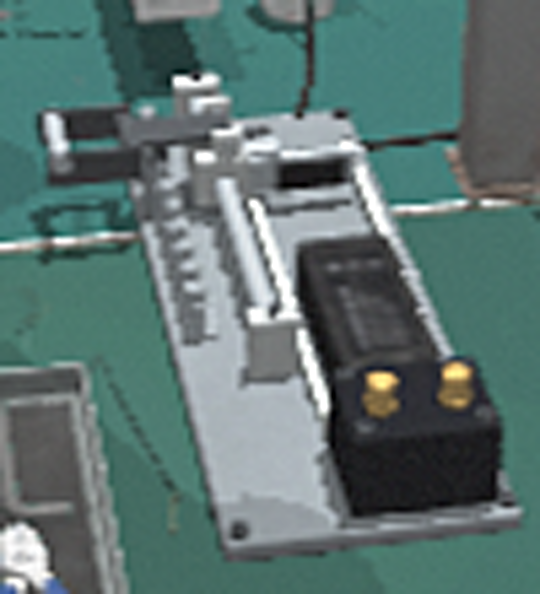

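The crops show the whole mechanism. In the top crop the plate corners are (48,72), (750,60), (757,315) and (55,333). The lift bar runs (168–275, 408), the adapter spans x = 388–615, and the head face is at x ≈ 640. The side crop shows the bar (52,120)–(60,165), and the adapter's rear top edge at (300,245)–(385,238).

```bash
cat >> h.py <<'E'
def T(x,y): return (x+.5)/5.9-.5+270,(y+.5)/5.9-.5+150
def S(x,y): return (x+.5)/5.4-.5+250,(y+.5)/5.4-.5+195
def fit(W,N):
    W=np.array(W)[:,:2];N=np.array(N,float)
    n0,w0=N.mean(0),W.mean(0); q=(N-n0)@[1,1j]; r=(W-w0)@[1,1j]
    a=np.angle(np.sum(r*np.conj(q))); c,s=np.cos(a),np.sin(a); M=np.array([[c,-s],[s,c]])
    return a,w0-M@n0,M,(W-(N@M.T+w0-M@n0))
E
python3 - <<'E'
from h import *
pt,ps=cam("top"),cam("side")
W=[onz(pt,*T(*q),12) for q in [(48,72),(750,60),(757,315),(55,333)]]
N=[(90,190),(90,-190),(-52,-190),(-52,190)]
a,o,M,e=fit(W,N);print("nest yaw",a,"origin",o,"res",e.round(1).tolist())
f=lambda X:(np.r_[M.T@(X[:2]-o),X[2]]).round(1)
two={"bar left end":((175,408),(52,118)),"bar right":((268,408),(62,165)),
"adapter rear/robot top":((388,187),(303,255)),"adapter rear/far top":((390,92),(383,238)),
"post far":((718,82),(457,368)),"post near":((722,152),(380,378)),"rodblock R top":((527,212),(272,312))}
for k,(t,s) in two.items():
    X,r=tri([ray(pt,*T(*t)),ray(ps,*S(*s))]); print(k,X.round(1),f(X),np.round(r,1))
for k,t,z in [("rear",(389,140),44),("cord",(615,140),44),("headface",(640,130),58),("barL",(168,408),59),("barR",(275,408),59),("cheek mid lever",(215,280),66)]:
    print(k,f(onz(pt,*T(*t),z)))
E
```

```text
nest yaw 0.004639840419663058 origin [ 536.73473169 -250.94399427] res [[-0.4, 0.2], [-1.5, -0.9], [1.8, 1.1], [0.1, -0.5]]
bar left end [ 441.7 -122.5   59. ] [-94.5 128.8  59. ] [0.5 0.5]
bar right [ 441.6 -170.9   57.4] [-94.8  80.5  57.4] [1.2 1.2]
adapter rear/robot top [ 561.  -240.5   31. ] [24.4 10.3 31. ] [3.3 3.3]
adapter rear/far top [ 607.7 -241.5   38. ] [71.   9.2 38. ] [0. 0.]
post far [ 604.5 -406.2   74.6] [  67.1 -155.6   74.6] [0. 0.]
post near [ 567.9 -407.1   73.9] [  30.4 -156.3   73.9] [0.2 0.2]
rodblock R top [ 538.1 -310.2   46.8] [  1.  -59.3  46.8] [3.4 3.4]
rear [44.5 11.4 44. ]
cord [  42.  -108.2   44. ]
headface [  45.2 -118.2   58. ]
barL [-94.9 132.5  59. ]
barR [-96.1  77.1  59. ]
cheek mid lever [-29.5 106.9  66. ]
```

The nest fit leaves residuals under 2 mm. The heights agree: bar 58–59, posts 74, adapter top about 38–44. The bar's middle is at nest y ≈ 105, so the stop is at 0.040. The adapter's rear face is at nest y ≈ +11, so it needs about 14 mm of push. Next I go above the lane behind the adapter with the fingers shut and tool y along nest x.

```bash
python3 shift.py '-50 22 0 0 0 -0.15 0;-110 50 0 0 0 -0.3 0;-170 77 0 0 0 -0.45 0;-230 104 0 0 0 -0.6 0;-290 131 0 0 0 -0.75 0;-350 158 0 0 0 -0.9 0;-410 186 0 0 0 -1.05 0;-455 206 0 0 0 -1.18 0;-455 206 0 0 0 -1.18 0;-455 206 0 0 0 -1.18 0;-455 206 0 0 0 -1.18 0;-455 206 0 0 0 -1.18 0'
python3 - <<'E'
from h import *
s=state(); p=cam("wrist"); print(s["tcp_pos"],s["tcp_rot"],p)
im=read_camera("wrist"); cv2.imwrite("pics/w1.png",im); np.save("w1.npy",p,allow_pickle=True)
E
```

```text
clock: 1.6
tcp_pos: [580.3, -212.9, 231.6]
tcp_rot: [-3.141, -0.0, -1.569]
contact_force: [-0.9, -0.4, -0.7]
grip_width: -0.1
gripper_force: 0.0
[ 580.31277866 -212.92442494  231.57002381] [-3.14145521e+00 -2.45009119e-05 -1.56891464e+00] {'vfov': 66.7643838477573, 'cx': 279.07053576417053, 'cy': 212.53274798325273, 'position': array([ 581.16336415, -295.54992211,  373.23637403]), 'orientation': array([ 2.81585172e+00, -2.33094992e-04, -3.13992864e+00])}
```

View pics/w1.png

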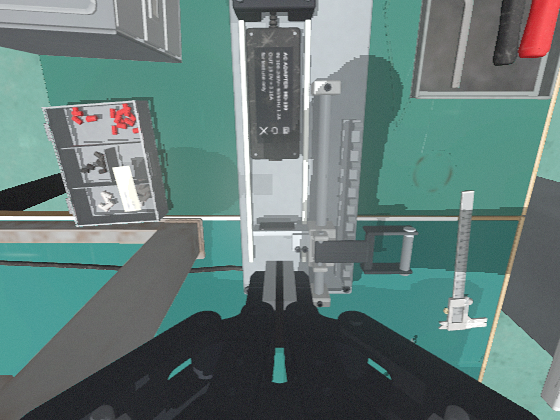

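The wrist view shows the adapter's rear edge at row ≈160 (cols 249–300), the head face at row ≈20, and the stop plate at rows ≈222–235. The lift bar is at col ≈408, rows 232–268.

```bash
python3 - <<'E'
from h import *
p=np.load("w1.npy",allow_pickle=True).item(); pt=cam("top")
o=np.array([536.7,-250.9]);a=.0046;M=np.array([[np.cos(a),-np.sin(a)],[np.sin(a),np.cos(a)]])
f=lambda X:(np.r_[M.T@(X[:2]-o),X[2]]).round(1)
for k,q,z in [("rearL",(249,160),44),("rearR",(300,160),44),("headL",(237,20),58),("headR",(314,18),58),("barhi",(407,232),59),("barlo",(408,268),59),("rodblockR",(327,88),48),("stripL end",(250,262),22),("plate face",(280,223),46)]:
    X=onz(p,*q,z); print(k,X.round(1),f(X))
for k,w,t in [("rearR",(300,160),(388,187)),("rearL",(249,160),(390,92)),("barmid",(408,250),(221,408)),("post",(249,0),(718,82))][:3]:
    X,r=tri([ray(p,*w),ray(pt,*T(*t))]);print(k,X.round(1),f(X),np.round(r,1))
g=cv2.cvtColor(cv2.imread("pics/w1.png"),cv2.COLOR_BGR2GRAY)
print("col275",g[148:170,262:288].mean(1).round().tolist()); print("bar cols row250",g[250,395:425].tolist()); print("bar rows",g[222:278,407].tolist())
E
```

```text
rearL [ 612.1 -241.6   44. ] [75.4  9.  44. ]
rearR [ 559.4 -241.7   44. ] [22.7  9.1 44. ]
headL [ 617.7 -365.2   58. ] [  80.5 -114.7   58. ]
headR [ 551.  -366.9   58. ] [  13.7 -116.    58. ]
barhi [ 444.9 -167.8   59. ] [-91.4  83.5  59. ]
barlo [ 438.2 -124.9   59. ] [-97.9 126.5  59. ]
rodblockR [ 535.5 -310.8   48. ] [ -1.5 -59.9  48. ]
stripL end [ 616.5 -112.8   22. ] [ 80.4 137.8  22. ]
plate face [ 579.9 -172.9   46. ] [43.5 77.8 46. ]
rearR [ 558.1 -239.8   31.2] [21.5 11.  31.2] [0.5 0.5]
rearL [ 610.2 -241.1   37.7] [73.5  9.5 37.7] [2.5 2.5]
barmid [ 440.8 -146.4   58.3] [-95.4 104.9  58.3] [0. 0.]
col275 [93.0, 92.0, 92.0, 94.0, 94.0, 94.0, 94.0, 95.0, 95.0, 94.0, 90.0, 143.0, 153.0, 207.0, 205.0, 204.0, 204.0, 204.0, 204.0, 204.0, 204.0, 204.0]
bar cols row250 [88, 85, 88, 85, 89, 83, 94, 113, 126, 133, 141, 149, 153, 155, 158, 157, 140, 89, 85, 85, 84, 88, 89, 86, 88, 85, 88, 90, 87, 88]
bar rows [87, 86, 93, 67, 89, 124, 116, 126, 214, 167, 95, 114, 115, 191, 221, 145, 146, 145, 148, 150, 149, 152, 152, 153, 152, 154, 154, 155, 153, 152, 152, 156, 154, 159, 156, 159, 159, 157, 157, 157, 158, 163, 157, 156, 159, 159, 159, 162, 148, 78, 83, 73, 152, 160, 126, 125]
```

```bash
python3 shift.py '0 -1 50 0 0 0 0;0 -1 100 0 0 0 0;0 -1 150 0 0 0 0;0 -1 185 0 0 0 0;0 -1 204 0 0 0 0;0 -1 204 0 0 0 0' && python3 shift.py '5 0 0 0 0 0 0;10 0 0 0 0 0 0;14 0 0 0 0 0 0;17 0 0 0 0 0 0;20 0 0 0 0 0 0;23 0 0 0 0 0 0;25 0 0 0 0 0 0;26 0 0 0 0 0 0;26 0 0 0 0 0 0'
```

```text
clock: 2.4
tcp_pos: [580.7, -212.2, 25.8]
tcp_rot: [3.138, 0.0, -1.568]
contact_force: [-0.3, -0.1, 0.0]
grip_width: -0.0
gripper_force: 0.0
clock: 3.52
tcp_pos: [582.5, -237.7, 27.4]
tcp_rot: [-3.141, -0.0, -1.567]
contact_force: [-0.1, 2.7, 1.0]
grip_width: 0.1
gripper_force: 1.3
```

```bash
for i in 1; do python3 shift.py '1 0 0 0 0 0 0;2 0 0 0 0 0 0;3 0 0 0 0 0 0;3 0 0 0 0 0 0'; python3 shift.py '1 0 0 0 0 0 0;1 0 0 0 0 0 0';python3 shift.py '1 0 0 0 0 0 0;1 0 0 0 0 0 0'; done
```

```text
clock: 4.03
tcp_pos: [582.3, -240.9, 27.3]
tcp_rot: [3.142, -0.0, -1.567]
contact_force: [0.4, 1.9, 2.1]
grip_width: -0.0
gripper_force: 1.2
clock: 4.28
tcp_pos: [582.2, -241.2, 27.3]
tcp_rot: [3.141, 0.001, -1.567]
contact_force: [-0.2, 4.6, 2.2]
grip_width: 0.2
gripper_force: 2.7
clock: 4.53
tcp_pos: [582.2, -241.2, 27.2]
tcp_rot: [3.141, 0.002, -1.567]
contact_force: [0.6, 9.0, 3.8]
grip_width: 0.0
gripper_force: 4.4
```

```bash
python3 shift.py '1 0 0 0 0 0 0;2 0 0 0 0 0 0;2 0 0 0 0 0 0'; python3 shift.py '-20 0 0 0 0 0 0;-30 0 -40 0 0 0 0;-30 0 -100 0 0 0 0;-30 0 -155 0 0 0 0;-30 0 -205 0 0 0 0;-30 0 -205 0 0 0 0'
python3 - <<'E'
from h import *
s=state(); p=cam("wrist"); print(s["tcp_pos"],s["tcp_rot"])
im=read_camera("wrist"); np.save("w2.npy",p,allow_pickle=True)
cv2.imwrite("pics/w2.png",cv2.resize(im[0:280,220:430],None,fx=2.14,fy=2.14,interpolation=cv2.INTER_CUBIC))
E
```

```text
clock: 4.9
tcp_pos: [582.2, -241.3, 27.3]
tcp_rot: [3.141, 0.004, -1.567]
contact_force: [-0.5, 16.7, 5.8]
grip_width: -0.2
gripper_force: 8.0
clock: 5.65
tcp_pos: [584.2, -215.6, 237.5]
tcp_rot: [-3.132, -0.003, -1.567]
contact_force: [-0.6, -0.4, -1.3]
grip_width: 0.2
gripper_force: 0.0
[ 584.15890606 -215.61195976  237.52314445] [-3.1318078  -0.00316277 -1.56669758]
```

View pics/w2.png

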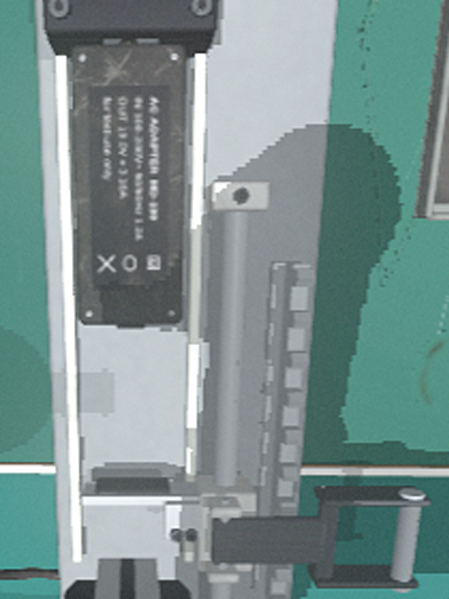

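The picture shows the adapter straight and up against the head face (crop row ≈42). TCP stopped at y = −241.3 under 17 N. Next I move above the lift bar at about (440.5, −146.3) with the fingers at 28 mm.

```bash
python3 shift.py '-22 45 0 0 0 0 28;-45 92 30 0 0 0 28;-60 125 70 0 0 0 28;-70 143 110 0 0 0 28;-70 143 117 0 0 0 28;-70 143 117 0 0 0 28'
python3 - <<'E'
from h import *
s=state(); p=cam("wrist"); print(s["tcp_pos"],s["tcp_rot"],s["grip_width"])
im=read_camera("wrist"); np.save("w3.npy",p,allow_pickle=True); cv2.imwrite("pics/w3.png",im)
p2=np.load("w2.npy",allow_pickle=True).item()
for q in [(404,500),(404,578)]: print(onz(p2,220+q[0]/2.14,q[1]/2.14,59).round(1))
print(proj(p,[440.5,-146.3,59]))
E
```

```text
clock: 6.45
tcp_pos: [439.8, -145.7, 115.2]
tcp_rot: [3.141, -0.001, -1.566]
contact_force: [0.3, 0.0, 1.1]
grip_width: 28.2
gripper_force: 0.0
[ 439.80942355 -145.667085    115.19866549] [ 3.14115253e+00 -8.52354439e-04 -1.56616719e+00] 28.230806756273246
[ 446.3 -167.6   59. ]
[ 440.4 -123.5   59. ]
[279.00146762 234.0125314 ]
```

View pics/w3.png

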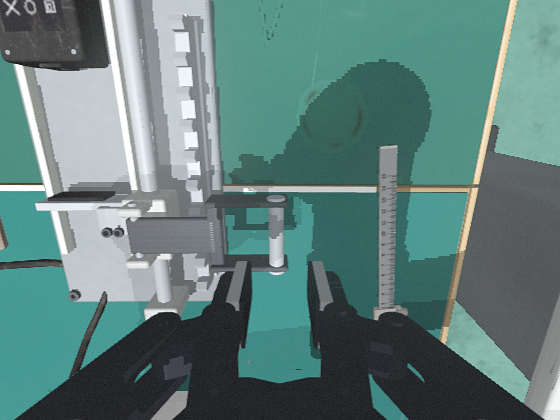

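The bar shows at cols 270–285, rows 205–262, centred near (277,233); my predicted pixel was (279,234). The fingers straddle it, so I descend and grip.

```bash
python3 shift.py '0.6 -1 25 0 0 0 28;0.6 -1 50 0 0 0 28;0.6 -1 65 0 0 0 28;0.6 -1 74 0 0 0 28;0.6 -1 74 0 0 0 28' && python3 shift.py '0 0 0 0 0 0 5;0 0 0 0 0 0 5;0 0 0 0 0 0 5;0 0 0 0 0 0 5;0 0 0 0 0 0 5;0 0 0 0 0 0 5'
```

```text
clock: 7.12
tcp_pos: [440.7, -146.1, 41.5]
tcp_rot: [-3.141, -0.0, -1.567]
contact_force: [-0.0, -0.5, 0.3]
grip_width: 27.8
gripper_force: 0.0
clock: 7.88
tcp_pos: [441.9, -145.9, 42.0]
tcp_rot: [-3.137, -0.0, -1.566]
contact_force: [5.0, -0.7, 0.8]
grip_width: 7.6
gripper_force: 58.6
```

```bash
python3 shift.py '0 -0.3 -7 0 0 0 5;0 -1.2 -14 0 0 0 5;0 -2.5 -21 0 0 0 5;0 -4.5 -28 0 0 0 5;0 -7 -35 0 0 0 5;0 -9.8 -41 0 0 0 5;0 -9.8 -41 0 0 0 5;0 -9.8 -41 0 0 0 5'
python3 - <<'E'
from h import *
a=read_camera("wrist"); b=read_camera("side")[195:305,250:350]
b=cv2.resize(b,(400,420),interpolation=cv2.INTER_CUBIC)
cv2.imwrite("pics/l.png",np.hstack([cv2.resize(a,None,fx=.71,fy=1)[:, :398],b]))
E
```

```text
clock: 8.88
tcp_pos: [450.2, -145.7, 82.2]
tcp_rot: [-3.14, 0.0, -1.567]
contact_force: [5.4, 0.4, -2.8]
grip_width: 7.7
gripper_force: 58.4
```

View pics/l.png

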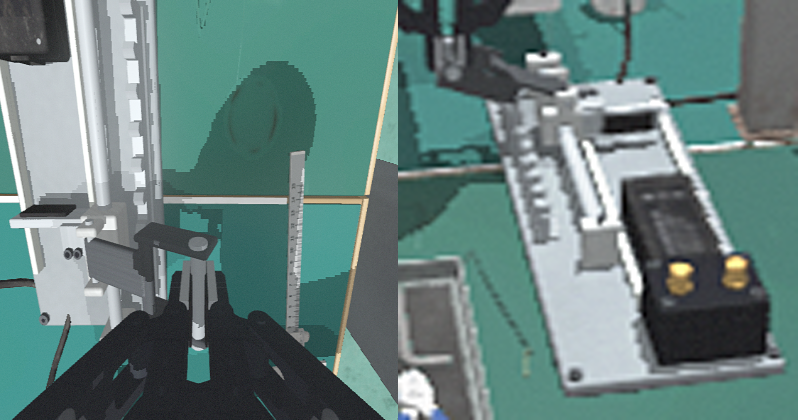

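The lever is clearly lifted, with the bar in the grip and the tooth above the ridges. Now I slide 80 mm to the right.

```bash
python3 shift.py '5 0 0 0 0 0 5;15 0 0 0 0 0 5;25 0 0 0 0 0 5;35 0 0 0 0 0 5;45 0 0 0 0 0 5;55 0 0 0 0 0 5;65 0 0 0 0 0 5;72 0 0 0 0 0 5;77 0 0 0 0 0 5;80 0 0 0 0 0 5;80 0 0 0 0 0 5;80 0 0 0 0 0 5'
```

```text
clock: 10.48
tcp_pos: [451.0, -225.8, 82.1]
tcp_rot: [-3.139, -0.0, -1.567]
contact_force: [6.1, -0.6, -3.3]
grip_width: 8.0
gripper_force: 58.4
```

```bash
python3 shift.py '0 2.8 6 0 0 0 5;0 5.3 13 0 0 0 5;0 7.3 20 0 0 0 5;0 8.6 27 0 0 0 5;0 9.5 34 0 0 0 5;0 9.8 39 0 0 0 5;0 9.8 40 0 0 0 5;0 9.8 40 0 0 0 5'
python3 - <<'E'
from h import *
s=cv2.resize(read_camera("side")[195:305,250:350],(400,440),interpolation=cv2.INTER_CUBIC)
t=cv2.resize(read_camera("top")[150:235,290:370],(400,440),interpolation=cv2.INTER_CUBIC)
cv2.imwrite("pics/d.png",np.hstack([s,t]))
E
```

```text
clock: 11.48
tcp_pos: [442.8, -226.4, 44.3]
tcp_rot: [-3.136, -0.002, -1.565]
contact_force: [5.3, 0.1, 8.2]
grip_width: 7.4
gripper_force: 59.4
```

Force has risen about 2 mm above the fully-down height, so the tooth is probably rubbing the notch under the grip. I'll let go and let it settle.

```bash
python3 shift.py '0 0 0 0 0 0 16;0 0 0 0 0 0 28;0 0 0 0 0 0 28;0 0 0 0 0 0 28;0 0 0 0 0 0 28' && python3 shift.py '0 0 -15 0 0 0 28;0 0 -45 0 0 0 28;0 0 -90 0 0 0 28;0 0 -140 0 0 0 28;0 0 -190 0 0 0 28;0 0 -190 0 0 0 28;0 0 -190 0 0 0 28'
python3 - <<'E'
from h import *
p=cam("wrist"); im=read_camera("wrist"); np.save("w4.npy",p,allow_pickle=True)
s=cv2.resize(read_camera("side")[195:305,250:350],(400,440),interpolation=cv2.INTER_CUBIC)
w=cv2.resize(im[60:280,100:300],(400,440)); cv2.imwrite("pics/d.png",np.hstack([s,w]))
cv2.imwrite("pics/w4.png",im)
E
```

```text
clock: 12.2
tcp_pos: [439.7, -225.9, 42.1]
tcp_rot: [3.14, 0.0, -1.567]
contact_force: [-0.7, 0.2, -0.1]
grip_width: 28.3
gripper_force: 0.0
clock: 13.08
tcp_pos: [439.5, -225.6, 231.6]
tcp_rot: [3.14, 0.001, -1.567]
contact_force: [-0.7, -0.2, -1.1]
grip_width: 28.2
gripper_force: 0.0
```

View pics/d.png

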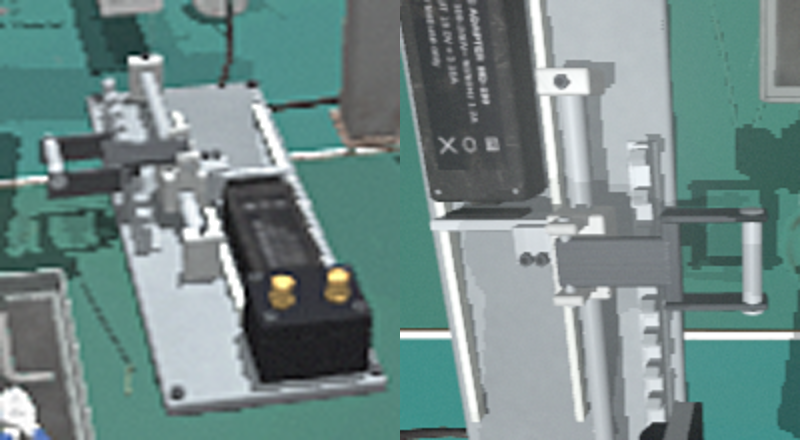

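The pad is right behind the adapter's rear edge and the lever looks level. I triangulate the bar to check its height and place.

```bash
python3 - <<'E'
from h import *
p=np.load("w4.npy",allow_pickle=True).item();ps=cam("side")
o=np.array([536.7,-250.9]);a=.0046;M=np.array([[np.cos(a),-np.sin(a)],[np.sin(a),np.cos(a)]])
f=lambda X:(np.r_[M.T@(X[:2]-o),X[2]]).round(1)
w=lambda x,y:(100+(x-400)/2,60+y/2); s=lambda x,y:(250+(x+.5)/4-.5,195+(y+.5)/4-.5)
for k,a1,b in [("mid",(752,261),(53,165)),("right end",(751,215),(60,183)),("left end",(753,307),(46,146))]:
    X,r=tri([ray(p,*w(*a1)),ray(ps,*s(*b))]);print(k,X.round(1),f(X),np.round(r,1))
for k,q,z in [("mid59",(752,261),59),("cheekR",(740,213),65),("cheekL",(740,307),65),("platefront",(480,211),46),("rear",(485,199),44)]:
    print(k,f(onz(p,*w(*q),z)))
print("predict bar y=25 z=59:", [proj(ps,np.r_[o+M@[-96,y],59]).round(1) for y in(4,25,46)], [s(60,183),s(53,165),s(46,146)])
E
```

```text
mid [ 442.7 -224.2   54.1] [-93.8  27.1  54.1] [0.3 0.3]
right end [ 444.2 -248.3   54.5] [-92.5   3.   54.5] [0.6 0.6]
left end [ 441.3 -199.1   54.4] [-95.2  52.2  54.4] [1.3 1.3]
mid59 [-93.5  25.8  59. ]
cheekR [-87.9   0.1  65. ]
cheekL [-87.3  48.5  65. ]
platefront [46.8  2.4 46. ]
rear [44.2 -3.5 44. ]
predict bar y=25 z=59: [array([263.1, 239. ]), array([262.3, 234.9]), array([261.5, 231. ])] [(264.625, 240.375), (262.875, 235.875), (261.125, 231.125)]
```

The stop plate's face is at nest y 2.4 (expected 2), the bar is centred at about 25 with its height at or below level, and the adapter's rear is at −3.5 (expected −3). Everything agrees, so I hand in.

```bash
python3 -c "
from bench import manip, read_camera, camera_params, state
print(manip.close_job())"
```

```text
the job is handed in; nothing more can be done
None
```

I slid the adapter home against the contact head, moved the stop to the 0.120 notch with its latch lever down and the arm clear, and handed the job in at about 13 s; no verdict came back.

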